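Snap the jewellery canister shut and lock its collar

TASK

Close the round jewellery canister on the vanity: press its hinged lid fully shut so that it snaps past its catch, then turn the gold lock collar by its upturned tab all the way to its stop over the green mark. Leave the other things on the vanity standing where they are.

Things in the scene. Friction and masses are not known exactly. Their poses are not given: they have to be found in the camera images.
- canister: round cream jewellery canister, fixed to the vanity top: foot disc 144 mm diameter and 6 mm thick, barrel 100 mm diameter up to 62 mm height. Origin under its centre; x towards the hinge (back), -x the front, where the green locked mark is; z up
- lid (a joint): hinge of the round rose lid (106 mm diameter, 9 mm thick), in rad: 0 = fully shut (top level, 72 mm above the vanity top), positive = open, at most 1.3. Stiff hinge: the lid stays where it is left. A sprung catch inside the front rim stops it at about 0.11; pressing down near the lid's front with 6 to 12 N snaps it past the catch, which then holds it at 0
- lid_press (a point): good place to press: on the top surface of the lid, on its midline, 88 mm forward of the hinge axis; z is the outward normal of the lid's top
- lid_hinge (a point): centre of the lid's hinge axis, which runs along the canister's y, 58 mm behind the canister's centre, 63 mm above the vanity top. The shut lid extends from here 111 mm forward, and its gold front tooth (24 mm wide, 6 mm thick) to 119 mm
- collar (a joint): angle of the captive gold lock collar round the barrel, in rad: 0 = locked, at a solid stop, tab over the green mark at the front; positive = turned towards the canister's +y side, at most 1.6. Locks counter-clockwise seen from above. Stays where left; about 1 N on the tab turns it. Its claw slides over the tooth of the shut lid; below about 0.4 it and an unshut lid block each other
- tab (a point): top centre of the collar tab's upturned end, 101 mm out from the canister's axis, 86 mm above the vanity top. The gold tab runs straight out from the axis to 112 mm, 14 mm wide; its outer 22 mm is an upright paddle from 30 to 86 mm above the vanity top, to be pushed sideways. At its root a claw (18 mm wide, 53 to 69 mm from the axis) rises to 81 mm. -x points outward along the tab
- lock_mark (a point): the locked mark: a green rectangle 13 x 18 mm on top of the foot disc at the canister's front, 65 mm from its axis; the tab lies above it when locked
- perfume: bystander: amber glass perfume bottle 36 x 50 x 100 mm with a round gold twist cap, upright; origin under its centre
- polish: bystander: small dark red nail polish bottle, 30 mm diameter, 68 mm tall with black cap, upright; origin under its centre
- hairbrush: bystander: pink plastic hairbrush lying bristles down, 240 mm long, 30 mm high; origin on the table under the joint of head and handle, x towards the head
- curler: bystander: steel eyelash curler lying flat, 145 mm long, 27 mm high; origin under its pivot, x towards the clamp
- dish: bystander: small round white ceramic dish, 90 mm diameter, 22 mm high; origin under its centre
- lipstick: bystander: black and gold lipstick, 20 mm diameter, 70 mm tall, upright; origin under its centre
Not all that is in view belongs to the job. Of the things that look like the canister, the largest one is meant.

How it is judged:
By the outcome, as a careful person would: the job done as asked, in the order asked, and still so for the second after the job is handed in, with the robot touching nothing.
It also fails if it takes over 48 s, if anything falls off the work surface, if the arm or the gripper's body presses on something with over 40 N, if the wrist force passes 120 N, or if a joint passes its speed limit or range.

ROBOT

A 6-joint arm with a two-finger parallel gripper is mounted at the origin on the work surface. World frame = base frame: x ahead of the robot, y to its left, z up, the work surface at z = 0. Lengths are in m, angles in degrees, forces in N, time in s.
With the tool pointing down it reaches from about 0.4 to 0.825 m from the base axis. Payload 7 kg.
Tool frame: the origin (TCP) lies at the very end of the fingers, on their centre line; the grasp point (between the pads) lies tcp_to_grasp behind it (tcp_to_grasp is the distance from the TCP to the grasp point, in m); x points along the fingers, y is the direction in which the jaws open and shut, and the axes are right-handed (so a half turn about x gives the same grasp; the last joint's range is limited). The gripper opens to 88 mm and grips with 3 to 60 N. Pads are 19 mm wide; open, the fingers measure 130 mm over their backs; the gripper's body (78 mm by 193 mm) begins 47 mm behind the grasp point.
Start: joints at [-52.535, 20.546, 0.682, 0, -70.136, -16.507], TCP at [0.241, -0.63, 0.187] pointing down, gripper open.
Joint ranges: [-176.03, 176.03], [-82.01, 121.73], [-58.28, 71.71], [-173.87, 95.51], [-174.79, -0.11], [-173.66, 173.66]. Speed limits (degrees/s): [136.94, 136.94, 172.46, 180, 180, 180].

INTERFACE

Orientations are given as [roll, pitch, yaw] about the fixed x, y, z axes, in that order (R = Rz(yaw) Ry(pitch) Rx(roll)).
In Python, from plant import * gives the robot as it stands. The module is installed in compiled form; this text tells all that it offers.
- The arm moves only by the shell command python3 -m pendant 'ROWS'. ROWS is JSON, a list of rows, each an object with "claw": the finger opening in mm, from 0 to 87.6; "linear": the shift along the tool's x, y, z in mm, a list of three; "twist": the turn about the tool's x in rad. In form: [{"claw": claw, "linear": [tx, ty, tz], "twist": twist}, ...]. A call has exactly 10 rows; each row shifts and turns the commanded pose from where the row before left it, along the tool's axes as they then stand; what a row does not reach is not made up. A row lasts 1/12 s, in which the tool goes at most 41.7 mm and 7.16 degrees, less where a joint would pass 70% of its speed; a pose out of reach is approached as far as the arm can. A call with a gripper value outside its range is refused whole. The fingers move at their own pace and stop on an object; the grip force is fixed at half the most. Time passes only in rows, so rows that do not move let the fingers close, or fill a call up. It gives the time, the measured TCP pose, the force and the opening at its end, in the units of the state.
- get_obs(): the state, without advancing time (a new reading comes with each control period).
- snapshot(name): name is "side" or "top"; returns (picture, depth): 400x640x3 uint8, red, green, blue; 400x640 float32, m along the optical axis (not along the pixel's ray), 0 where there is no reading.
- camera_params(name): a dict with "fx", "fy", "cx", "cy" (pixels), "rvec" (rotation vector, rad) and "tvec" (3), from world to camera coordinates, as OpenCV has them. Camera axes: x right, y down, z forward; pixel columns grow to the right and rows downward; lengths in m; the calibration is good to about 2 mm. A picture is of the moment at which its call begins. camera_params takes no time and is no camera call.
- close_job(): hands the job in, once; it reports no verdict.
Trained networks look in the newest picture that a camera, given by its name, has taken for a name from the list of things; names that differ only in an ending like _2 or _b are one class to them, and where a whole thing is asked for, a point or a joint stands for the part that bears it (a point fixed in the world has none). Each returns a list of dicts, best first, with "confidence" (0 to 1); they miss things now and then, are a little off and sometimes report something else, mostly with a low value. They report only what shows in the picture. A call takes as long as a camera call. They do not tell look-alikes from the thing itself.
- boxes_of(camera, target): "xy" ([column, row] in pixels, amid what is visible of it).
The state is a dict: "clock": time; "joint_pos": joint angles; "qvel": joint speeds; "tau": joint torques, N m; "tool_pos": TCP position; "orientation": TCP orientation; "force": force on the tool from outside, world axes, zero at the start; "moment": the same for the moment, N m; "opening": finger opening in m.
Only numpy, scipy, OpenCV 4.12 (cv2) and the standard library are available. Lean on these libraries where they do the work, as an engineer would, in place of code of your own. Each camera call takes 0.05 s, during which the arm holds its last target. There are 200 camera calls.

## Working session

There is one attempt and no reset: what is moved stays moved. The work goes in short steps, Python scripts to look and compute and a shell command to move; the robot and the scene stay as the last step left them, time stands still between calls to the robot, and variables do not carry over. Pictures are saved under pics/ and viewed, about 8 in all and at most 12, crops included, and the job is handed in when it is done.

```bash
mkdir -p pics; cat > h.py <<'E'
from plant import *
import numpy as np, cv2
def cam(n):
    p=camera_params(n); R=cv2.Rodrigues(np.array(p['rvec'],float))[0]; return p,R,np.array(p['tvec'],float).ravel()
def cloud(n,d):
    p,R,t=cam(n); v,u=np.mgrid[:d.shape[0],:d.shape[1]]
    P=np.stack([(u-p['cx'])/p['fx']*d,(v-p['cy'])/p['fy']*d,d],-1)
    return (P-t)@R
def proj(n,X):
    p,R,t=cam(n); c=np.atleast_2d(X)@R.T+t
    return np.c_[p['fx']*c[:,0]/c[:,2]+p['cx'],p['fy']*c[:,1]/c[:,2]+p['cy']]
def snap(n,f):
    im,d=snapshot(n); cv2.imwrite('pics/'+f,im[:,:,::-1]); np.save('pics/'+f+'.npy',d); return im,cloud(n,d)
E
python3 - <<'E'
from h import *
for n in ('top','side'):
    im,C=snap(n,n+'0.png')
    for t in ('canister','lid','tab','lock_mark','lid_press','collar'):
        for b in boxes_of(n,t)[:4]:
            u,v=np.round(b['xy']).astype(int); print(n,t,u,v,round(b['confidence'],2),C[v,u].round(3))
    p,R,t=cam(n);print(n,-R.T@t,R[2])
print(get_obs())
E
```

```text
top canister 368 214 0.63 [ 0.51  -0.132  0.052]
top canister 298 197 0.61 [0.543 0.054 0.135]
top canister 311 264 0.61 [0.374 0.02  0.05 ]
top lid 308 262 0.92 [0.379 0.028 0.053]
top lid 292 184 0.68 [0.58  0.072 0.107]
top lid 372 210 0.63 [ 0.521 -0.143  0.053]
top tab 278 206 0.81 [0.525 0.109 0.085]
top tab 380 228 0.57 [ 0.473 -0.167  0.035]
top tab 314 286 0.51 [0.314 0.011 0.035]
top lock_mark 312 264 0.98 [0.374 0.017 0.053]
top lock_mark 298 194 0.78 [0.551 0.054 0.131]
top lock_mark 371 213 0.55 [ 0.513 -0.14   0.052]
top lid_press 295 185 0.94 [0.577 0.064 0.112]
top lid_press 309 266 0.63 [0.368 0.025 0.051]
top lid_press 370 211 0.61 [ 0.518 -0.137  0.054]
top collar 276 212 0.73 [0.515 0.123 0.002]
top collar 383 229 0.58 [ 0.472 -0.181  0.002]
top collar 316 286 0.51 [0.311 0.006 0.002]
top [ 0.42728227 -0.00278721  1.0968163 ] [ 0.12410224 -0.0077619  -0.99223908]
side canister 340 198 0.81 [ 0.505 -0.11   0.038]
side canister 314 224 0.74 [0.572 0.043 0.034]
side canister 382 228 0.56 [0.372 0.066 0.051]
side lid 378 220 0.83 [0.383 0.027 0.053]
side lid 334 192 0
[... 692 characters left out ...]
5984 0.73689338] [ 0.0901833  -0.85150266 -0.51653673]
{'clock': 0.7, 'joint_pos': array([-5.25361503e+01,  2.05445514e+01,  6.81516542e-01, -6.54036710e-04,
       -7.01347493e+01, -1.65061638e+01]), 'qvel': array([ 0.04143445, -0.00108471,  0.02356929,  0.17409619,  0.01200274,
        0.01366818]), 'tau': array([-1.05687461e-03, -5.82162058e+01,  2.93253404e+01,  7.00161383e+00,
        1.25438708e-02, -8.37913461e-06]), 'tool_pos': array([ 0.24140529, -0.63033476,  0.18697625]), 'orientation': array([-57.97920719,  89.99770033, -37.02174361]), 'force': array([-0.3531736 , -0.18244128, -0.13481669]), 'moment': array([ 0.01377932, -0.02583849,  0.01619987]), 'opening': 0.08751096751961097}
```

```bash
cd pics; ls
```

```text
side0.png
side0.png.npy
top0.png
top0.png.npy
```

View pics/top0.png

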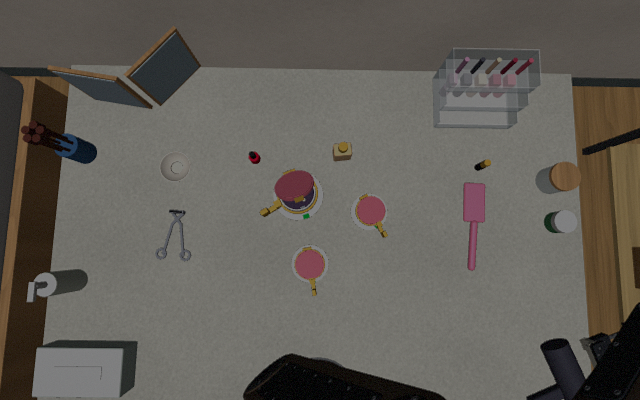

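View pics/side0.png

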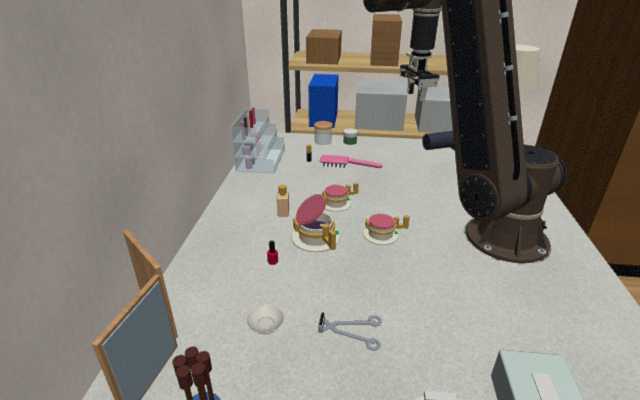

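Three canisters are in the top view. At (298,197) the lid is open and it has the largest foot. The ones at (370,212) and (311,264) are smaller and already shut. The one at (298,197) fits, so I'll measure it and crop it.

```bash
python3 - <<'E'
from h import *
im=cv2.imread('pics/top0.png'); d=np.load('pics/top0.png.npy'); C=cloud('top',d)
hsv=cv2.cvtColor(im,cv2.COLOR_BGR2HSV)
sub=np.zeros(d.shape,bool); sub[160:240,250:340]=1
# green mark
g=sub&(hsv[...,0]>45)&(hsv[...,0]<90)&(hsv[...,1]>120)
v,u=np.nonzero(g); print('green',g.sum(),u.mean(),v.mean(),np.median(C[g],0))
# foot disc: z 3-12mm
def fit(P):
    A=np.c_[2*P[:,:2],np.ones(len(P))]; s=np.linalg.lstsq(A,(P[:,:2]**2).sum(1),rcond=None)[0]
    return s[:2],np.sqrt(s[2]+s[0]**2+s[1]**2)
f=sub&(C[...,2]>0.003)&(C[...,2]<0.012)
P=C[f]; print('foot n',len(P),P.min(0),P.max(0))
h=cv2.convexHull(P[:,:2].astype(np.float32))[:,0]; print('hull circ',cv2.minEnclosingCircle(h), fit(h))
# gold tab
go=sub&(hsv[...,0]>15)&(hsv[...,0]<32)&(hsv[...,1]>130)
t=go&(C[...,2]>0.075)&(C[...,2]<0.095)
v,u=np.nonzero(t)
for a in zip(u,v,C[t].round(3).tolist()): print(*a, end=' | ')
# small bystanders
for x in ('perfume','polish'):
    for b in boxes_of('top',x)[:2]:
        uu,vv=np.round(b['xy']).astype(int); print('\n',x,uu,vv,b['confidence'],C[vv,uu].round(3))
c1=cv2.resize(im[160:240,250:340],None,fx=6,fy=6,interpolation=cv2.INTER_CUBIC)[:480,:400+140]
s=cv2.imread('pics/side0.png')[180:260,285:325+25]
c2=cv2.resize(s,None,fx=3.9,fy=6,interpolation=cv2.INTER_CUBIC)
cv2.imwrite('pics/crop0.png',np.hstack([c1,c2]))
E
```

```text
green 22 305.72727272727275 215.6818181818182 [0.505095   0.03782912 0.0062153 ]
foot n 596 [ 0.43886272 -0.05632485  0.00300008] [0.66868585 0.19842293 0.01110434]
hull circ ((0.5583281517028809, 0.06292057782411575), 0.16101080179214478) (array([0.55517831, 0.06664541]), np.float64(0.14836444085254838))
284 174 [0.612, 0.097, 0.076] | 277 200 [0.541, 0.113, 0.077] | 278 200 [0.541, 0.11, 0.081] | 275 201 [0.538, 0.118, 0.079] | 276 201 [0.538, 0.115, 0.081] | 277 201 [0.538, 0.112, 0.083] | 278 201 [0.538, 0.11, 0.082] | 273 202 [0.536, 0.123, 0.078] | 274 202 [0.536, 0.121, 0.079] | 275 202 [0.536, 0.118, 0.079] | 276 202 [0.536, 0.115, 0.078] | 277 202 [0.536, 0.112, 0.082] | 278 202 [0.536, 0.11, 0.078] | 279 202 [0.536, 0.107, 0.081] | 274 203 [0.532, 0.12, 0.084] | 275 203 [0.533, 0.118, 0.079] | 276 203 [0.533, 0.115, 0.078] | 277 203 [0.533, 0.113, 0.079] | 278 203 [0.533, 0.11, 0.081] | 279 203 [0.533, 0.107, 0.081] | 280 203 [0.533, 0.104, 0.081] | 274 204 [0.53, 0.12, 0.081] | 275 204 [0.53, 0.118, 0.079] | 276 204 [0.53, 0.115, 0.079] | 277 204 [0.53, 0.112, 0.08] | 278 
[... 1136 characters left out ...]
267 211 [0.511, 0.137, 0.086] | 268 211 [0.511, 0.136, 0.08] | 260 212 [0.508, 0.156, 0.087] | 261 212 [0.508, 0.153, 0.085] | 262 212 [0.508, 0.15, 0.087] | 263 212 [0.508, 0.148, 0.086] | 264 212 [0.508, 0.145, 0.086] | 265 212 [0.508, 0.143, 0.083] | 266 212 [0.508, 0.14, 0.084] | 267 212 [0.509, 0.139, 0.077] | 261 213 [0.505, 0.153, 0.088] | 262 213 [0.505, 0.15, 0.09] | 263 213 [0.505, 0.148, 0.087] | 264 213 [0.506, 0.145, 0.086] | 265 213 [0.506, 0.143, 0.081] | 261 214 [0.503, 0.153, 0.085] | 262 214 [0.503, 0.151, 0.081] | 263 214 [0.503, 0.148, 0.086] | 
 perfume 342 149 0.87 [ 0.677 -0.057  0.101]

 polish 278 207 0.51 [0.524 0.111 0.064]

 polish 254 156 0.41 [0.665 0.183 0.052]
```

View pics/crop0.png

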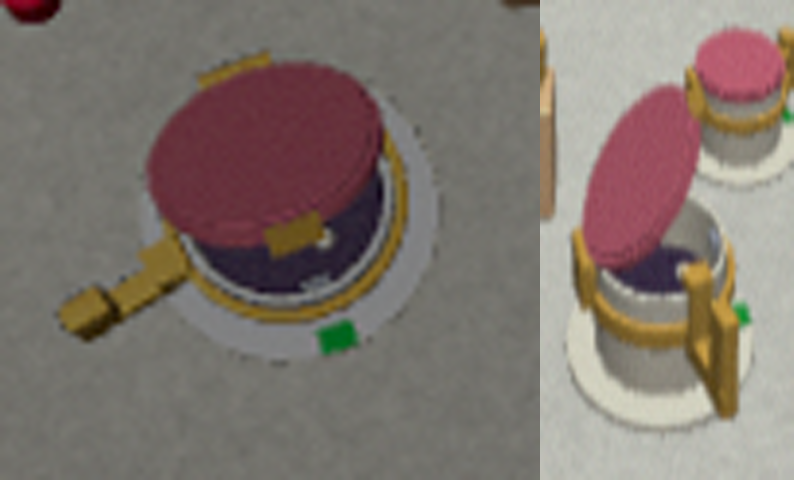

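The crop confirms it: the big canister has its lid open, the tab to the left and the green mark at the lower right of its foot. Next I'll refine the centre and lid angle and get the tool axes.

```bash
python3 - <<'E'
from h import *
from scipy.optimize import least_squares
from scipy.spatial.transform import Rotation as Ro
im=cv2.imread('pics/top0.png'); d=np.load('pics/top0.png.npy'); C=cloud('top',d)
hsv=cv2.cvtColor(im,cv2.COLOR_BGR2HSV).astype(int)
c=np.array([.563,.061]); r=np.linalg.norm(C[...,:2]-c,axis=-1)
f=(r<.09)&(C[...,2]<.02)&(C[...,2]>.0035)
lab=f.astype(np.uint8); P=C[f][:,:2]
# outer edge: farthest per angle bin
a=np.degrees(np.arctan2(*(P-c).T[::-1])); b=(a//10).astype(int)
E=np.array([P[b==k][np.argmax(np.linalg.norm(P[b==k]-c,axis=1))] for k in np.unique(b)])
s=least_squares(lambda x:np.linalg.norm(E-x,axis=1)-.0715,c,loss='soft_l1',f_scale=.002).x
print('centre',s,'res mm',((np.linalg.norm(E-s,axis=1)-.0715)*1000).round(1))
g=np.array([.505,.038]); fr=g-s; print('green r,ang',np.linalg.norm(fr),np.degrees(np.arctan2(*fr[::-1])))
t=np.array([.510,.147])-s; print('tab r,ang',np.linalg.norm(t),np.degrees(np.arctan2(*t[::-1])))
L=((hsv[...,0]>165)|(hsv[...,0]<8))&(hsv[...,1]>80)&(r<.12)&(C[...,2]>.05)
Q=C[L]; Q=Q[np.linalg.norm(Q[:,:2]-s,axis=1)<.11]; m=np.median(Q,0)
for _ in range(4):
    u,S,V=np.linalg.svd(Q-Q.mean(0)); n=V[2]*np.sign(V[2,2]); Q=Q[abs((Q-Q.mean(0))@n)<.004]
print('lid n',n,'open deg',np.degrees(np.arccos(n[2])),'tilt dir',np.degrees(np.arctan2(n[1],n[0])),len(Q),Q.mean(0),Q.min(0),Q.max(0))
o=get_obs(); print(o['clock']); print(Ro.from_euler('xyz',o['orientation'],degrees=True).as_matrix().round(3))
try: print(tcp_to_grasp)
except NameError: pass
E
```

```text
centre [0.56387562 0.05884903] res mm [ -3.6  -2.8  13.1   3.1   2.5   1.   16.    4.9   6.5  -5.3   9.3  -3.4
  13.3  -1.9  14.9   2.9  14.3  19.2   1.8   4.1  17.5   6.5 -17.   15.4
   0.2  12.   -2.   -1.8  13.2]
green r,ang 0.06245815076517905 -160.4999284575474
tab r,ang 0.10331106085377563 121.4322075087664
lid n [0.57329538 0.22967858 0.78649867] open deg 38.14049992700042 tilt dir 21.832455691864585 831 [0.57894718 0.06802133 0.10878182] [0.53783167 0.01745658 0.0732935 ] [0.6209656  0.11760991 0.13711388]
0.8
[[ 0.    -0.358  0.934]
 [-0.     0.934  0.358]
 [-1.    -0.     0.   ]]
0.0188
```

Everything agrees:
- **Centre:** (0.564, 0.060).
- **Yaw:** about 21.6°.
- **Lid:** open about 38°.
- **Tab:** at azimuth about 121.5°, roughly 80° from locked.
- **Tool axes:** x down, y along canister y, z along canister x, so no twist is needed for the press.

Now I'll move above the lid with the fingers shut.

```bash
python3 -m pendant '[{"claw":0,"linear":[0,26.4,27.6],"twist":0},{"claw":0,"linear":[0,26.4,27.6],"twist":0},{"claw":0,"linear":[0,26.4,27.6],"twist":0},{"claw":0,"linear":[0,26.4,27.6],"twist":0},{"claw":0,"linear":[0,26.4,27.6],"twist":0},{"claw":0,"linear":[0,26.4,27.6],"twist":0},{"claw":0,"linear":[0,26.4,27.6],"twist":0},{"claw":0,"linear":[0,26.4,27.6],"twist":0},{"claw":0,"linear":[0,26.4,27.6],"twist":0},{"claw":0,"linear":[0,26.4,27.6],"twist":0}]'
python3 -m pendant '[{"claw":0,"linear":[0,26.4,27.6],"twist":0},{"claw":0,"linear":[0,26.4,27.6],"twist":0},{"claw":0,"linear":[0,26.4,27.6],"twist":0},{"claw":0,"linear":[0,26.4,27.6],"twist":0},{"claw":0,"linear":[0,26.4,27.6],"twist":0},{"claw":0,"linear":[0,26.4,27.6],"twist":0},{"claw":0,"linear":[0,26.4,27.6],"twist":0},{"claw":0,"linear":[0,26.4,27.6],"twist":0},{"claw":0,"linear":[0,26.4,27.6],"twist":0},{"claw":0,"linear":[0,26.4,27.6],"twist":0}]'
```

```text
clock: 1.63
tool_pos: [0.4052, -0.2834, 0.1874]
orientation: [-36.9, 89.9, -16.0]
force: [1.0, 0.8, -0.2]
opening: 0.0265
clock: 2.47
tool_pos: [0.5685, 0.0622, 0.1873]
orientation: [-0.5, 90.0, 20.5]
force: [1.9, -0.8, 0.1]
opening: 0.0005
```

```bash
python3 -m pendant '[{"claw":0,"linear":[20,0,0],"twist":0},{"claw":0,"linear":[20,0,0],"twist":0},{"claw":0,"linear":[20,0,0],"twist":0},{"claw":0,"linear":[6.5,0,-4.2],"twist":0},{"claw":0,"linear":[6.5,0,-4.2],"twist":0},{"claw":0,"linear":[6.5,0,-4.2],"twist":0},{"claw":0,"linear":[6,0,-2.7],"twist":0},{"claw":0,"linear":[6,0,-2.7],"twist":0},{"claw":0,"linear":[6,0,-2.7],"twist":0},{"claw":0,"linear":[3,0,-3],"twist":0}]'
python3 - <<'E'
from h import *
snap('side','side1.png')
im=cv2.imread('pics/side1.png')[150:270,260:420]; cv2.imwrite('pics/side1c.png',cv2.resize(im,None,fx=4,fy=4,interpolation=cv2.INTER_CUBIC))
E
```

```text
clock: 3.3
tool_pos: [0.5456, 0.0515, 0.0861]
orientation: [26.8, 90.0, 47.8]
force: [-0.2, -0.5, 0.3]
opening: 0.0004
```

View pics/side1c.png

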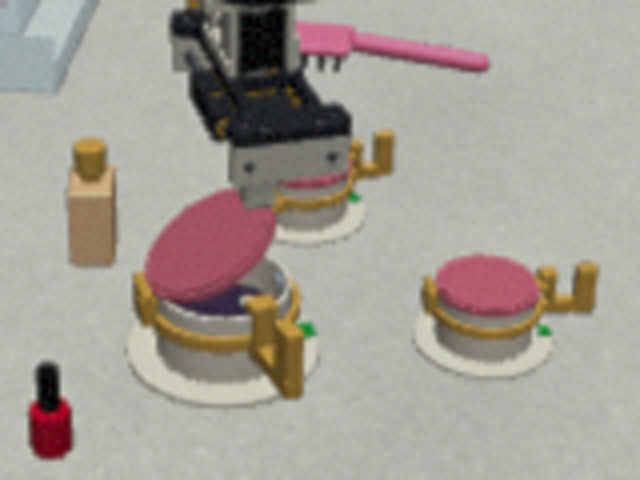

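```bash
python3 - <<'E'
from h import *
o=get_obs(); T=o['tool_pos']; print(T,o['force'],proj('side',T),(proj('side',T)-[260,150])*4)
s=np.array([.564,.060]);X=np.array([.93,.368])
for n in ('side','top'):
    if n=='top': im,C=snap('top','top1.png'); im=im[:,:,::-1]
    else: im=cv2.imread('pics/side1.png'); C=cloud('side',np.load('pics/side1.png.npy'))
    hsv=cv2.cvtColor(np.ascontiguousarray(im),cv2.COLOR_BGR2HSV).astype(int)
    L=((hsv[...,0]>165)|(hsv[...,0]<8))&(hsv[...,1]>80)&(np.linalg.norm(C[...,:2]-s,axis=-1)<.1)&(C[...,2]>.06)
    Q=C[L]
    for _ in range(5):
        m=Q.mean(0);V=np.linalg.svd(Q-m)[2]; N=V[2]*np.sign(V[2,2]); Q=Q[abs((Q-m)@N)<.004]
    print(n,len(Q),N,np.degrees(np.arccos(N[2])),m,Q.min(0),Q.max(0))
im=cv2.imread('pics/top1.png')[150:240,250:350]; cv2.imwrite('pics/top1c.png',cv2.resize(im,None,fx=5,fy=5,interpolation=cv2.INTER_CUBIC))
E
```

```text
[0.54478148 0.0512976  0.08563586] [-0.64624854 -0.31644155 -0.66791249] [[322.86094087 211.46239553]] [[251.44376347 245.84958212]]
side 79 [0.87921519 0.46935528 0.08176965] 85.30970756217454 [0.57462536 0.07748625 0.10154655] [0.55179747 0.0260186  0.09281261] [0.60241237 0.11646278 0.22904665]
top 25 [-0.85965906 -0.51061112  0.01620445] 89.07151281159094 [0.50389886 0.03540291 0.48704793] [0.47740324 0.00755995 0.33797923] [0.52469958 0.08503671 0.55642142]
```

View pics/top1c.png

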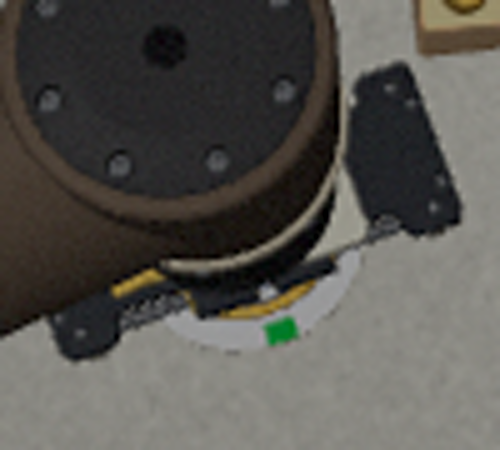

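```bash
python3 - <<'E'
from h import *
X=np.array([np.cos(np.radians(21.6)),np.sin(np.radians(21.6)),0]);Y=np.array([-X[1],X[0],0]);Z=np.array([0,0,1.])
H=np.array([.564,.060,.063])+.058*X
a=np.linspace(0,2*np.pi,200)
out=[]
for f,ths in (('side0.png',(38,)),('side1.png',(8,22,30))):
    im=cv2.resize(cv2.imread('pics/'+f)[170:260,275:355],None,fx=5,fy=5,interpolation=cv2.INTER_CUBIC)
    for th,col in zip(ths,((255,0,0),(0,255,0),(255,255,0))):
        t=np.radians(th); F=-X*np.cos(t)+Z*np.sin(t); N=X*np.sin(t)+Z*np.cos(t)
        P=H+.009*N+np.outer(.058+.053*np.cos(a),F)+np.outer(.053*np.sin(a),Y)
        cv2.polylines(im,[np.int32((proj('side',P)-[275,170]+.5)*5)],True,col,1)
    T=np.int32((proj('side',get_obs()['tool_pos'])[0]-[275,170]+.5)*5); cv2.circle(im,tuple(map(int,T)),4,(0,0,255),-1)
    out.append(im)
cv2.imwrite('pics/ov.png',np.hstack(out))
d0=np.load('pics/side0.png.npy');d1=np.load('pics/side1.png.npy');C0=cloud('side',d0);C1=cloud('side',d1)
for p in ((300,222),(305,215),(310,212),(315,210),(320,205)): print(p,C0[p[1],p[0]].round(3),C1[p[1],p[0]].round(3))
E
```

```text
(300, 222) [0.604 0.105 0.08 ] [0.605 0.099 0.076]
(305, 215) [0.592 0.085 0.092] [0.593 0.082 0.089]
(310, 212) [0.577 0.09  0.106] [0.579 0.077 0.097]
(315, 210) [0.563 0.094 0.116] [0.565 0.077 0.106]
(320, 205) [0.549 0.087 0.129] [0.552 0.067 0.117]
```

View pics/ov.png

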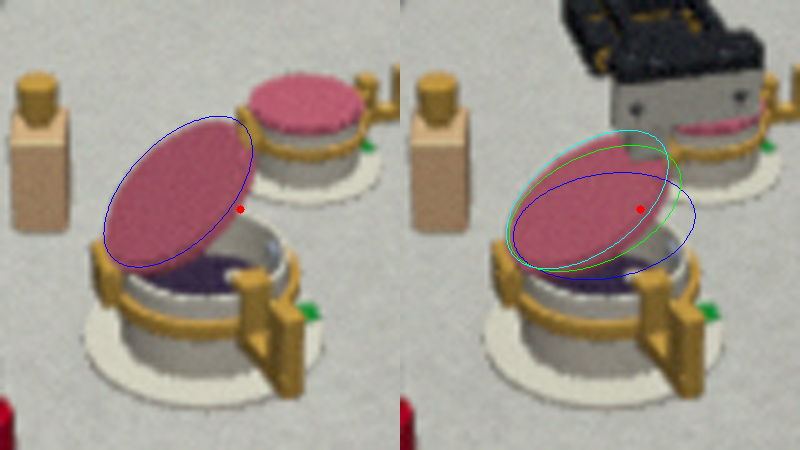

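```bash
python3 - <<'E'
from h import *
X=np.array([np.cos(np.radians(21.6)),np.sin(np.radians(21.6)),0])
im,C=snap('side','side2.png')
o=get_obs();print(o['clock'],o['tool_pos'],o['force'])
for p in ((300,222),(305,215),(310,212),(315,210),(320,205),(322,203),(322,198)): print(p,C[p[1],p[0]].round(3))
i=im[170:260,275:355,::-1];cv2.imwrite('pics/s2.png',cv2.resize(i,None,fx=5,fy=5,interpolation=cv2.INTER_CUBIC))
E
```

```text
3.45 [0.5458144  0.05158529 0.0865006 ] [-0.18519709 -0.06843976  0.19721872]
(300, 222) [0.605 0.098 0.075]
(305, 215) [0.592 0.084 0.091]
(310, 212) [0.579 0.075 0.096]
(315, 210) [0.564 0.08  0.107]
(320, 205) [0.552 0.063 0.115]
(322, 203) [0.546 0.063 0.121]
(322, 198) [0.546 0.066 0.14 ]
```

View pics/s2.png

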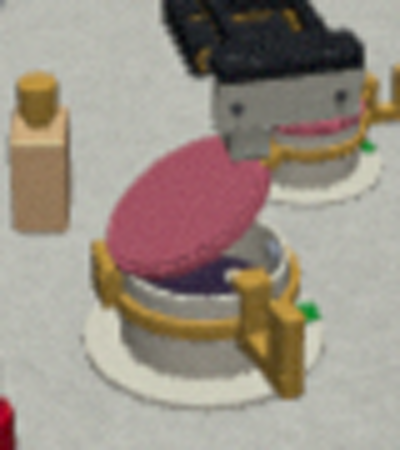

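```bash
python3 - <<'E'
from h import *
C0=cloud('side',np.load('pics/side0.png.npy'));T0=np.array([.2414,-.6303,.187])
print(proj('side',T0))
m=(np.linalg.norm(C0[...,:2]-T0[:2],axis=-1)<.11)&(C0[...,2]>.1)&(C0[...,2]<.4)
v,u=np.nonzero(m);Z=C0[m]
for r in np.unique(v)[-22:]: k=v==r; print(r,u[k].min(),u[k].max(),Z[k][:,2].min().round(3),Z[k][:,2].max().round(3))
C=cloud('side',np.load('pics/side2.png.npy'))
print('now')
for u in (320,323,326,330,340): print(u,[(r,*C[r,u].round(3)) for r in range(184,214,4)])
E
```

```text
[[413.96697856 106.51145884]]
79 408 438 0.282 0.326
80 408 437 0.28 0.322
81 408 437 0.275 0.32
82 408 437 0.273 0.313
83 408 437 0.269 0.309
84 408 437 0.264 0.306
85 408 436 0.26 0.303
86 408 433 0.257 0.299
87 408 427 0.252 0.292
88 407 426 0.248 0.283
89 407 426 0.242 0.279
90 407 426 0.24 0.274
91 407 426 0.235 0.271
92 407 426 0.231 0.267
93 408 425 0.229 0.262
94 419 425 0.253 0.259
95 419 425 0.25 0.253
96 419 425 0.247 0.25
97 419 425 0.243 0.246
98 419 424 0.239 0.242
99 419 424 0.234 0.237
100 418 424 0.227 0.234
now
320 [(184, np.float64(0.543), np.float64(0.153), np.float64(0.232)), (188, np.float64(0.543), np.float64(0.152), np.float64(0.22)), (192, np.float64(0.543), np.float64(0.147), np.float64(0.206)), (196, np.float64(0.544), np.float64(0.141), np.float64(0.19)), (200, np.float64(0.553), np.float64(0.055), np.float64(0.126)), (204, np.float64(0.552), np.float64(0.06), np.float64(0.116)), (208, np.float64(0.55), np.float64(0.078), np.float64(0.114)), (212, np.float64(0.548), np.float64(0.095), np.float64(0.112))]
323 [(184, np.float64(0.535), np.float64(0.152), np.
[... 1320 characters left out ...]
4(0.537), np.float64(-0.106), np.float64(0.016)), (208, np.float64(0.536), np.float64(-0.099), np.float64(0.005)), (212, np.float64(0.535), np.float64(-0.084), np.float64(-0.002))]
340 [(184, np.float64(0.493), np.float64(0.135), np.float64(0.226)), (188, np.float64(0.493), np.float64(0.127), np.float64(0.209)), (192, np.float64(0.493), np.float64(0.127), np.float64(0.197)), (196, np.float64(0.505), np.float64(-0.103), np.float64(0.051)), (200, np.float64(0.504), np.float64(-0.104), np.float64(0.035)), (204, np.float64(0.504), np.float64(-0.111), np.float64(0.015)), (208, np.float64(0.503), np.float64(-0.102), np.float64(0.005)), (212, np.float64(0.502), np.float64(-0.085), np.float64(0.0))]
```

The side view puts the real fingertip at z ≈ 0.120, resting on the lid (now about 28°), but the pose reads 0.0865. At the start pose the tips also show about 35 mm above the reading. I'll therefore treat the physical tip as reading + ~34 mm, and press down step by step while watching the force.

```bash
python3 -m pendant '[{"claw":0,"linear":[5,0,-0.5],"twist":0},{"claw":0,"linear":[5,0,-0.5],"twist":0},{"claw":0,"linear":[5,0,-0.5],"twist":0},{"claw":0,"linear":[5,0,-0.5],"twist":0},{"claw":0,"linear":[5,0,-0.5],"twist":0},{"claw":0,"linear":[4,0,-0.5],"twist":0},{"claw":0,"linear":[3,0,-0.5],"twist":0},{"claw":0,"linear":[2,0,-0.5],"twist":0},{"claw":0,"linear":[1,0,0],"twist":0},{"claw":0,"linear":[0,0,0],"twist":0}]'
python3 - <<'E'
from h import *
im,C=snap('side','side3.png')
i=im[170:260,275:355,::-1];cv2.imwrite('pics/s3.png',cv2.resize(i,None,fx=5,fy=5,interpolation=cv2.INTER_CUBIC))
print(get_obs()['force'])
for u in (300,305,310,315,320,323,326): print(u,[(r,*C[r,u].round(3).tolist()) for r in range(204,226,4)])
E
```

```text
clock: 4.28
tool_pos: [0.5421, 0.0502, 0.0513]
orientation: [-173.1, 90.0, -152.1]
force: [-0.1, -0.3, -0.8]
opening: 0.0002
[ 0.43099508 -0.25945449 -0.3327282 ]
300 [(204, 0.64, -0.121, -0.001), (208, 0.635, -0.088, 0.004), (212, 0.612, 0.049, 0.078), (216, 0.609, 0.071, 0.078), (220, 0.606, 0.09, 0.077), (224, 0.605, 0.1, 0.07)]
305 [(204, 0.623, -0.121, 0.0), (208, 0.6, 0.033, 0.082), (212, 0.597, 0.053, 0.081), (216, 0.594, 0.072, 0.079), (220, 0.592, 0.09, 0.078), (224, 0.589, 0.108, 0.076)]
310 [(204, 0.606, -0.12, 0.002), (208, 0.585, 0.032, 0.082), (212, 0.582, 0.054, 0.083), (216, 0.58, 0.071, 0.08), (220, 0.577, 0.09, 0.079), (224, 0.575, 0.111, 0.08)]
315 [(204, 0.589, -0.12, 0.004), (208, 0.57, 0.036, 0.086), (212, 0.567, 0.056, 0.085), (216, 0.565, 0.072, 0.082), (220, 0.562, 0.096, 0.084), (224, 0.561, 0.11, 0.08)]
320 [(204, 0.543, 0.147, 0.17), (208, 0.554, 0.04, 0.09), (212, 0.552, 0.061, 0.089), (216, 0.551, 0.072, 0.083), (220, 0.549, 0.093, 0.083), (224, 0.547, 0.109, 0.081)]
323 [(204, 0.536, 0.14, 0.166), (208, 0.543, 0.067, 0.107), (212, 0.543, 0.066, 0.093), (216, 0.542, 0.077, 0.087), (220, 0.539, 0.099, 0.088), (224, 0.538, 0.111, 0.083)]
326 [(204, 0.528, 0.141, 0.167), (208, 0.534, 0.066, 0.107), (212, 0.535, 0.055, 0.087), (216, 0.533, 0.082, 0.091), (220, 0.531, 0.097, 0.087), (224, 0.53, 0.111, 0.083)]
```

View pics/s3.png

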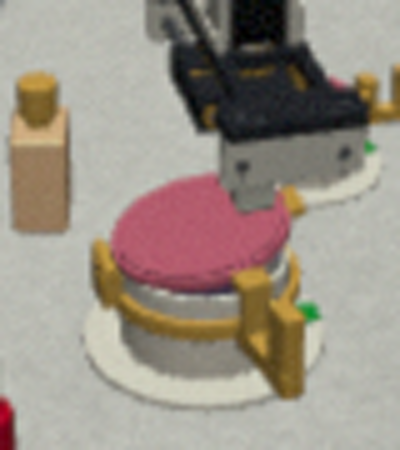

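The lid is nearly down (about 7°), with the finger on its midline near the front. I'll press on to the catch.

```bash
python3 -m pendant '[{"claw":0,"linear":[1.5,0,-0.5],"twist":0},{"claw":0,"linear":[1,0,-0.5],"twist":0},{"claw":0,"linear":[1,0,-0.5],"twist":0},{"claw":0,"linear":[1,0,0],"twist":0},{"claw":0,"linear":[1,0,0],"twist":0},{"claw":0,"linear":[1,0,0],"twist":0},{"claw":0,"linear":[0,0,0],"twist":0},{"claw":0,"linear":[0,0,0],"twist":0},{"claw":0,"linear":[0,0,0],"twist":0},{"claw":0,"linear":[0,0,0],"twist":0}]'
python3 -m pendant '[{"claw":0,"linear":[1,0,0],"twist":0},{"claw":0,"linear":[1,0,0],"twist":0},{"claw":0,"linear":[1,0,0],"twist":0},{"claw":0,"linear":[0,0,0],"twist":0},{"claw":0,"linear":[0,0,0],"twist":0},{"claw":0,"linear":[0,0,0],"twist":0},{"claw":0,"linear":[0,0,0],"twist":0},{"claw":0,"linear":[0,0,0],"twist":0},{"claw":0,"linear":[0,0,0],"twist":0},{"claw":0,"linear":[0,0,0],"twist":0}]'
```

```text
clock: 5.17
tool_pos: [0.5408, 0.0497, 0.045]
orientation: [-12.1, 90.0, 8.8]
force: [0.9, -0.5, 0.5]
opening: 0.0003
clock: 6.0
tool_pos: [0.5408, 0.0497, 0.0422]
orientation: [-59.4, 90.0, -38.4]
force: [-1.6, -0.3, 5.5]
opening: 0.0005
```

Contact with the catch: 5.5 N, and the tool is tracking closely. Continue gently.

```bash
python3 -m pendant '[{"claw":0,"linear":[0.5,0,0],"twist":0},{"claw":0,"linear":[0.5,0,0],"twist":0},{"claw":0,"linear":[0.5,0,0],"twist":0},{"claw":0,"linear":[0.5,0,0],"twist":0},{"claw":0,"linear":[0.5,0,0],"twist":0},{"claw":0,"linear":[0.5,0,0],"twist":0},{"claw":0,"linear":[0,0,0],"twist":0},{"claw":0,"linear":[0,0,0],"twist":0},{"claw":0,"linear":[0,0,0],"twist":0},{"claw":0,"linear":[0,0,0],"twist":0}]'
```

```text
clock: 6.83
tool_pos: [0.5403, 0.0495, 0.0392]
orientation: [-171.8, 90.0, -150.9]
force: [-3.3, -1.7, 6.4]
opening: 0.0002
```

```bash
python3 -m pendant '[{"claw":0,"linear":[0.5,0,0],"twist":0},{"claw":0,"linear":[0.5,0,0],"twist":0},{"claw":0,"linear":[0.5,0,0],"twist":0},{"claw":0,"linear":[0.5,0,0],"twist":0},{"claw":0,"linear":[0,0,0],"twist":0},{"claw":0,"linear":[0,0,0],"twist":0},{"claw":0,"linear":[0,0,0],"twist":0},{"claw":0,"linear":[0,0,0],"twist":0},{"claw":0,"linear":[0,0,0],"twist":0},{"claw":0,"linear":[0,0,0],"twist":0}]'
python3 - <<'E'
from h import *
im,C=snap('side','side4.png'); print(get_obs()['force'])
for u in (305,310,315,320): print(u,[(r,*C[r,u].round(3).tolist()) for r in range(208,226,4)])
E
```

```text
clock: 7.67
tool_pos: [0.5408, 0.0498, 0.0369]
orientation: [21.2, 90.0, 42.2]
force: [0.2, -0.5, 0.1]
opening: 0.0005
[ 0.33330528 -0.40237829  0.38362479]
305 [(208, 0.619, -0.092, 0.003), (212, 0.598, 0.043, 0.074), (216, 0.595, 0.066, 0.075), (220, 0.593, 0.084, 0.074), (224, 0.589, 0.109, 0.077)]
310 [(208, 0.587, 0.021, 0.075), (212, 0.584, 0.041, 0.074), (216, 0.581, 0.064, 0.075), (220, 0.578, 0.085, 0.075), (224, 0.576, 0.103, 0.074)]
315 [(208, 0.572, 0.019, 0.075), (212, 0.569, 0.038, 0.073), (216, 0.567, 0.061, 0.074), (220, 0.564, 0.082, 0.075), (224, 0.562, 0.101, 0.074)]
320 [(208, 0.543, 0.147, 0.157), (212, 0.543, 0.146, 0.144), (216, 0.552, 0.057, 0.073), (220, 0.549, 0.084, 0.077), (224, 0.547, 0.102, 0.076)]
```

It snapped: the force dropped to 0 and the lid reads level at about 74 mm. One more short press to confirm it is seated, then lift off.

```bash
python3 -m pendant '[{"claw":0,"linear":[0.5,0,0],"twist":0},{"claw":0,"linear":[0.5,0,0],"twist":0},{"claw":0,"linear":[0.5,0,0],"twist":0},{"claw":0,"linear":[0.5,0,0],"twist":0},{"claw":0,"linear":[0,0,0],"twist":0},{"claw":0,"linear":[0,0,0],"twist":0},{"claw":0,"linear":[0,0,0],"twist":0},{"claw":0,"linear":[0,0,0],"twist":0},{"claw":0,"linear":[0,0,0],"twist":0},{"claw":0,"linear":[0,0,0],"twist":0}]'
```

```text
clock: 8.55
tool_pos: [0.5408, 0.0497, 0.035]
orientation: [4.7, 90.0, 25.7]
force: [0.4, -1.0, 0.2]
opening: 0.0005
```

```bash
python3 -m pendant '[{"claw":0,"linear":[0.5,0,0],"twist":0},{"claw":0,"linear":[0.5,0,0],"twist":0},{"claw":0,"linear":[0.5,0,0],"twist":0},{"claw":0,"linear":[0.5,0,0],"twist":0},{"claw":0,"linear":[0.5,0,0],"twist":0},{"claw":0,"linear":[0,0,0],"twist":0},{"claw":0,"linear":[0,0,0],"twist":0},{"claw":0,"linear":[0,0,0],"twist":0},{"claw":0,"linear":[0,0,0],"twist":0},{"claw":0,"linear":[0,0,0],"twist":0}]'
```

```text
clock: 9.38
tool_pos: [0.5408, 0.0497, 0.0326]
orientation: [-8.3, 90.0, 12.6]
force: [-1.3, -0.4, 2.2]
opening: 0.0007
```

```bash
python3 -m pendant '[{"claw":0,"linear":[0.5,0,0],"twist":0},{"claw":0,"linear":[0.5,0,0],"twist":0},{"claw":0,"linear":[0.5,0,0],"twist":0},{"claw":0,"linear":[0,0,0],"twist":0},{"claw":0,"linear":[0,0,0],"twist":0},{"claw":0,"linear":[0,0,0],"twist":0},{"claw":0,"linear":[0,0,0],"twist":0},{"claw":0,"linear":[0,0,0],"twist":0},{"claw":0,"linear":[0,0,0],"twist":0},{"claw":0,"linear":[0,0,0],"twist":0}]'
python3 -m pendant '[{"claw":0,"linear":[-5,0,0],"twist":0},{"claw":0,"linear":[-20,0,0],"twist":0},{"claw":0,"linear":[-25,0,0],"twist":0},{"claw":0,"linear":[-25,0,0],"twist":0},{"claw":0,"linear":[-25,0,0],"twist":0},{"claw":0,"linear":[0,0,0],"twist":0},{"claw":0,"linear":[0,0,0],"twist":0},{"claw":0,"linear":[0,0,0],"twist":0},{"claw":0,"linear":[0,0,0],"twist":0},{"claw":0,"linear":[0,0,0],"twist":0}]'
python3 - <<'E'
from h import *
im,C=snap('side','side5.png')
for u in (300,305,310,315,320,324): print(u,[C[r,u].round(3).tolist() for r in range(208,226,4)])
from scipy.spatial.transform import Rotation as Ro
o=get_obs();print(o['clock'],o['tool_pos'],Ro.from_euler('xyz',o['orientation'],degrees=True).as_matrix().round(3),o['joint_pos'])
E
```

```text
clock: 10.22
tool_pos: [0.5409, 0.0497, 0.0322]
orientation: [-34.6, 90.0, -13.6]
force: [-4.6, -0.2, 14.1]
opening: 0.0003
clock: 11.05
tool_pos: [0.5401, 0.0495, 0.1298]
orientation: [179.5, 89.9, -159.5]
force: [0.7, -0.9, -0.3]
opening: 0.0004
300 [[0.635, -0.091, 0.002], [0.631, -0.067, 0.002], [0.61, 0.065, 0.074], [0.607, 0.083, 0.072], [0.605, 0.097, 0.067]]
305 [[0.619, -0.093, 0.002], [0.599, 0.041, 0.073], [0.595, 0.064, 0.075], [0.592, 0.086, 0.075], [0.59, 0.104, 0.074]]
310 [[0.602, -0.093, 0.003], [0.584, 0.036, 0.071], [0.582, 0.059, 0.072], [0.578, 0.085, 0.075], [0.577, 0.097, 0.07]]
315 [[0.572, 0.016, 0.074], [0.569, 0.038, 0.074], [0.568, 0.053, 0.069], [0.564, 0.08, 0.073], [0.562, 0.1, 0.074]]
320 [[0.57, -0.104, -0.001], [0.555, 0.034, 0.072], [0.552, 0.058, 0.074], [0.55, 0.077, 0.072], [0.548, 0.096, 0.072]]
324 [[0.556, -0.104, 0.0], [0.543, 0.033, 0.073], [0.541, 0.056, 0.074], [0.539, 0.078, 0.074], [0.535, 0.112, 0.084]]
11.1 [0.54023405 0.04956577 0.12996474] [[-0.002 -0.358  0.934]
 [-0.001  0.934  0.358]
 [-1.    -0.    -0.002]] [ 2.59407667e+01  1.08140650e+01 -2.06652880e+01 -8.18570678e-03
 -5.86228172e+01 -9.49783825e+01]
```

The lid stays level at about 73 mm after release, so it is shut. Next I'll go beside the tab on its clockwise side, align with it, and stop just above it to check.

```bash
python3 -m pendant '[{"claw":0,"linear":[0,26.2,7.9],"twist":0},{"claw":0,"linear":[0,26.2,7.9],"twist":0},{"claw":0,"linear":[0,26.2,7.9],"twist":0},{"claw":0,"linear":[0,26.2,7.9],"twist":0},{"claw":0,"linear":[0,0,0],"twist":-0.09},{"claw":0,"linear":[0,0,0],"twist":-0.09},{"claw":0,"linear":[20,0,0],"twist":0},{"claw":0,"linear":[20,0,0],"twist":0},{"claw":0,"linear":[20,0,0],"twist":0},{"claw":0,"linear":[13,0,0],"twist":0}]'
python3 - <<'E'
from h import *
from scipy.spatial.transform import Rotation as Ro
im,C=snap('side','side6.png')
o=get_obs();T=o['tool_pos'];print(o['clock'],T,Ro.from_euler('xyz',o['orientation'],degrees=True).as_matrix().round(3))
T=T+[0,0,.039];s=np.array([.564,.060]);e=T[:2]-s;print('r,az',np.linalg.norm(e),np.degrees(np.arctan2(e[1],e[0])))
i=cv2.resize(im[170:260,275:375,::-1],None,fx=5,fy=5,interpolation=cv2.INTER_CUBIC)
p=np.int32((proj('side',T)[0]-[275,170]+.5)*5);cv2.circle(i,tuple(map(int,p)),4,(255,0,0),-1);cv2.imwrite('pics/s6.png',i)
E
```

```text
clock: 11.93
tool_pos: [0.5316, 0.1583, 0.0555]
orientation: [177.2, 89.8, -151.5]
force: [-0.0, -0.2, -0.3]
opening: 0.0005
11.9833 [0.53039166 0.15764164 0.05341031] [[-0.005 -0.518  0.855]
 [-0.003  0.855  0.518]
 [-1.     0.    -0.006]]
r,az 0.10326379206839643 108.9935058185024
```

View pics/s6.png

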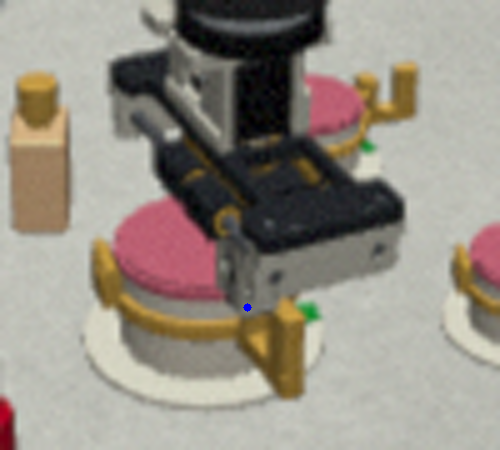

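The finger is beside the paddle on the back side, at (247,307) in the crop, with about 6 mm of clearance. Descend.

```bash
python3 -m pendant '[{"claw":0,"linear":[6,0,1],"twist":0},{"claw":0,"linear":[6,0,0],"twist":0},{"claw":0,"linear":[6,0,0],"twist":0},{"claw":0,"linear":[6,0,0],"twist":0},{"claw":0,"linear":[6,0,0],"twist":0},{"claw":0,"linear":[5,0,0],"twist":0},{"claw":0,"linear":[0,0,0],"twist":0},{"claw":0,"linear":[0,0,0],"twist":0},{"claw":0,"linear":[0,0,0],"twist":0},{"claw":0,"linear":[0,0,0],"twist":0}]'
```

```text
clock: 12.82
tool_pos: [0.5339, 0.1596, 0.0233]
orientation: [0.6, 90.0, 31.9]
force: [-0.3, -0.0, 0.1]
opening: 0.0002
```

```bash
python3 -m pendant '[{"claw":0,"linear":[0,0,-4],"twist":0},{"claw":0,"linear":[0,0,-3],"twist":0},{"claw":0,"linear":[0,0,-3],"twist":0},{"claw":0,"linear":[0,0.9,-7],"twist":-0.07},{"claw":0,"linear":[0,0.9,-7],"twist":-0.07},{"claw":0,"linear":[0,0.9,-7],"twist":-0.07},{"claw":0,"linear":[0,0.9,-7],"twist":-0.07},{"claw":0,"linear":[0,0.9,-7],"twist":-0.07},{"claw":0,"linear":[0,0.9,-7],"twist":-0.07},{"claw":0,"linear":[0,0,0],"twist":0}]'
python3 - <<'E'
from h import *
from scipy.spatial.transform import Rotation as Ro
im,C=snap('side','side7.png')
o=get_obs();T=o['tool_pos'];M=Ro.from_euler('xyz',o['orientation'],degrees=True).as_matrix();e=T[:2]-[.564,.060];print(o['clock'],T,o['force'],'yaw y',np.degrees(np.arctan2(M[1,1],M[0,1])),'r,t',e@M[:2,1],-e@M[:2,2])
i=cv2.resize(im[170:260,275:375,::-1],None,fx=5,fy=5,interpolation=cv2.INTER_CUBIC);cv2.imwrite('pics/s7.png',i)
E
```

```text
clock: 13.65
tool_pos: [0.4893, 0.13, 0.0232]
orientation: [38.9, 90.0, 94.4]
force: [-0.5, 0.8, 0.0]
opening: 0.001
13.7 [0.48981763 0.13043169 0.02326266] [ 0.66166636 -0.19232259  0.59568133] yaw y 145.26556693075148 r,t 0.10109331569281002 -0.015613743461671749
```

View pics/s7.png

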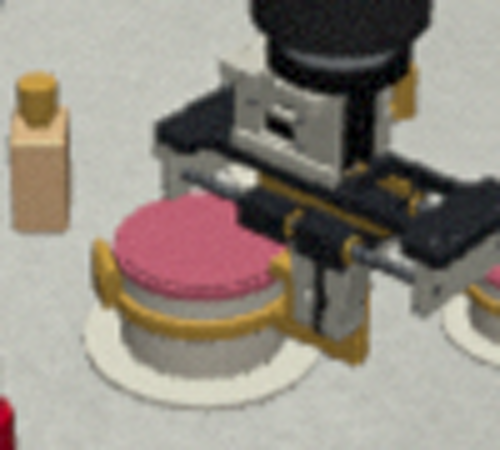

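The tab is following the finger. Continue the arc.

```bash
python3 -m pendant '[{"claw":0,"linear":[0,0.9,-7],"twist":-0.07},{"claw":0,"linear":[0,0.9,-7],"twist":-0.07},{"claw":0,"linear":[0,0.9,-7],"twist":-0.07},{"claw":0,"linear":[0,0.9,-7],"twist":-0.07},{"claw":0,"linear":[0,0.9,-7],"twist":-0.07},{"claw":0,"linear":[0,0.9,-7],"twist":-0.07},{"claw":0,"linear":[0,0.9,-7],"twist":-0.07},{"claw":0,"linear":[0,0.9,-7],"twist":-0.07},{"claw":0,"linear":[0,0.9,-7],"twist":-0.07},{"claw":0,"linear":[0,0.9,-7],"twist":-0.07}]'
python3 -m pendant '[{"claw":0,"linear":[0,0.9,-7],"twist":-0.07},{"claw":0,"linear":[0,0.5,-3.5],"twist":-0.035},{"claw":0,"linear":[0,0.3,-1.7],"twist":-0.017},{"claw":0,"linear":[0,0,0],"twist":0},{"claw":0,"linear":[0,0,0],"twist":0},{"claw":0,"linear":[0,0,0],"twist":0},{"claw":0,"linear":[0,0,0],"twist":0},{"claw":0,"linear":[0,0,0],"twist":0},{"claw":0,"linear":[0,0,0],"twist":0},{"claw":0,"linear":[0,0,0],"twist":0}]'
cat > st.py <<'E'
from h import *
from scipy.spatial.transform import Rotation as Ro
o=get_obs();T=o['tool_pos'];M=Ro.from_euler('xyz',o['orientation'],degrees=True).as_matrix();e=T[:2]-[.564,.060];print(o['clock'],T,o['force'],'yaw y',np.degrees(np.arctan2(M[1,1],M[0,1]))%360,'r,t',e@M[:2,1],-e@M[:2,2],'push',-o['force'][:2]@-M[:2,2])
E
python3 st.py
```

```text
clock: 14.53
tool_pos: [0.4627, 0.0678, 0.0232]
orientation: [-64.9, 89.9, 30.6]
force: [-0.0, 1.1, 0.5]
opening: 0.0002
clock: 15.37
tool_pos: [0.462, 0.0553, 0.023]
orientation: [113.3, 90.0, -144.3]
force: [-0.1, -0.0, 0.7]
opening: 0.0
15.3667 [0.46204431 0.05530073 0.02295313] [-0.05138884 -0.01262836  0.65364359] yaw y 192.4283215072506 r,t 0.10057782593969802 -0.017353557379247233 push -0.0012726169970968346
```

```bash
python3 -m pendant '[{"claw":0,"linear":[0,0.2,-1.4],"twist":-0.014},{"claw":0,"linear":[0,0.2,-1.4],"twist":-0.014},{"claw":0,"linear":[0,0.2,-1.4],"twist":-0.014},{"claw":0,"linear":[0,0.2,-1.4],"twist":-0.014},{"claw":0,"linear":[0,0.2,-1.4],"twist":-0.014},{"claw":0,"linear":[0,0.2,-1.4],"twist":-0.014},{"claw":0,"linear":[0,0.2,-1.4],"twist":-0.014},{"claw":0,"linear":[0,0.2,-1.4],"twist":-0.014},{"claw":0,"linear":[0,0,0],"twist":0},{"claw":0,"linear":[0,0,0],"twist":0}]'; python3 st.py
python3 -m pendant '[{"claw":0,"linear":[0,0,-1],"twist":-0.01},{"claw":0,"linear":[0,0,-1],"twist":-0.01},{"claw":0,"linear":[0,0,-0.5],"twist":-0.005},{"claw":0,"linear":[0,0,0],"twist":0},{"claw":0,"linear":[0,0,0],"twist":0},{"claw":0,"linear":[0,0,0],"twist":0},{"claw":0,"linear":[0,0,0],"twist":0},{"claw":0,"linear":[0,0,0],"twist":0},{"claw":0,"linear":[0,0,0],"twist":0},{"claw":0,"linear":[0,0,0],"twist":0}]';python3 st.py
```

```text
clock: 16.2
tool_pos: [0.4634, 0.0438, 0.023]
orientation: [124.0, 90.0, -127.1]
force: [-0.1, 0.3, -0.5]
opening: 0.0005
16.2 [0.46341719 0.04377817 0.02297476] [-0.05111996  0.27046037 -0.49820949] yaw y 198.83702670076127 r,t 0.10043334207634241 -0.01712291224654844 push 0.2724802064022177
clock: 17.03
tool_pos: [0.464, 0.0416, 0.0229]
orientation: [72.1, 90.0, -177.6]
force: [-4.5, 3.0, 1.8]
opening: 0.0005
17.0333 [0.46397434 0.04164134 0.02286008] [-4.45622303  3.04211178  1.79117464] yaw y 200.2734249342823 r,t 0.10019031959809382 -0.017437609465552666 push 4.397735880038068
```

A force of about 4 N appears near 200°, where the stop is expected. A slight extra push will confirm it is solid.

```bash
python3 -m pendant '[{"claw":0,"linear":[0,0,-0.5],"twist":0},{"claw":0,"linear":[0,0,-0.5],"twist":0},{"claw":0,"linear":[0,0,-0.5],"twist":0},{"claw":0,"linear":[0,0,0],"twist":0},{"claw":0,"linear":[0,0,0],"twist":0},{"claw":0,"linear":[0,0,0],"twist":0},{"claw":0,"linear":[0,0,0],"twist":0},{"claw":0,"linear":[0,0,0],"twist":0},{"claw":0,"linear":[0,0,0],"twist":0},{"claw":0,"linear":[0,0,0],"twist":0}]'; python3 st.py
```

```text
clock: 17.87
tool_pos: [0.4641, 0.0413, 0.0228]
orientation: [8.4, 89.9, 118.7]
force: [-9.6, 11.3, 3.9]
opening: 0.0004
17.8667 [0.46410907 0.04128234 0.02284565] [-9.57607805 11.33620114  3.88540608] yaw y 200.27192433765262 r,t 0.10018878326863047 -0.01705149006405542 push 13.951887494477976
```

It is solid: a 1.5 mm command gave +10 N and no motion. Back off, lift, move aside, then look.

```bash
python3 -m pendant '[{"claw":0,"linear":[0,0,4],"twist":0},{"claw":0,"linear":[0,0,6],"twist":0},{"claw":0,"linear":[-25,0,0],"twist":0},{"claw":0,"linear":[-30,0,0],"twist":0},{"claw":0,"linear":[-35,0,0],"twist":0},{"claw":0,"linear":[-35,0,0],"twist":0},{"claw":0,"linear":[-30,0,0],"twist":0},{"claw":0,"linear":[0,0,0],"twist":0},{"claw":0,"linear":[0,0,0],"twist":0},{"claw":0,"linear":[0,0,0],"twist":0}]'
python3 -m pendant '[{"claw":0,"linear":[0,0,30],"twist":0},{"claw":0,"linear":[0,0,30],"twist":0},{"claw":0,"linear":[0,0,30],"twist":0},{"claw":0,"linear":[0,0,30],"twist":0},{"claw":0,"linear":[0,0,30],"twist":0},{"claw":0,"linear":[0,0,30],"twist":0},{"claw":0,"linear":[0,0,30],"twist":0},{"claw":0,"linear":[0,0,30],"twist":0},{"claw":0,"linear":[0,0,0],"twist":0},{"claw":0,"linear":[0,0,0],"twist":0}]'
python3 - <<'E'
from h import *
im,C=snap('top','top8.png'); im2,C2=snap('side','side8.png')
a=cv2.resize(im[150:240,250:350,::-1],None,fx=4,fy=4,interpolation=cv2.INTER_CUBIC)
b=cv2.resize(im2[170:260,275:375,::-1],None,fx=4,fy=4,interpolation=cv2.INTER_CUBIC)
cv2.imwrite('pics/f8.png',np.hstack([a,b]))
for n,CC in (('top',C),('side',C2)):
    m=(np.linalg.norm(CC[...,:2]-[.564,.060],axis=-1)<.045)&(CC[...,2]<.12)&(CC[...,2]>.05)
    Q=CC[m]; A=np.c_[Q[:,:2]-[.564,.06],np.ones(len(Q))]; print(n,len(Q),np.linalg.lstsq(A,Q[:,2],rcond=None)[0])
m=(np.linalg.norm(C[...,:2]-[.564,.060],axis=-1)<.125)&(np.linalg.norm(C[...,:2]-[.564,.060],axis=-1)>.085)&(C[...,2]>.08)&(C[...,2]<.095)
p=C[m].mean(0);e=p[:2]-[.564,.06];print('tab',p,np.linalg.norm(e),np.degrees(np.arctan2(e[1],e[0]))%360,m.sum())
E
```

```text
clock: 18.7
tool_pos: [0.4612, 0.0496, 0.1778]
orientation: [-83.2, 90.0, 27.0]
force: [0.2, -0.1, -1.5]
opening: 0.0003
clock: 19.53
tool_pos: [0.3772, 0.2753, 0.1765]
orientation: [130.7, 89.8, -118.9]
force: [0.7, -0.8, -0.8]
opening: 0.0004
top 868 [0.00269262 0.00086122 0.07105272]
side 417 [ 0.001617   -0.00537365  0.07287353]
tab [0.47251395 0.02577026 0.08507157] 0.09767994980209879 200.5134665748312 43
```

View pics/f8.png

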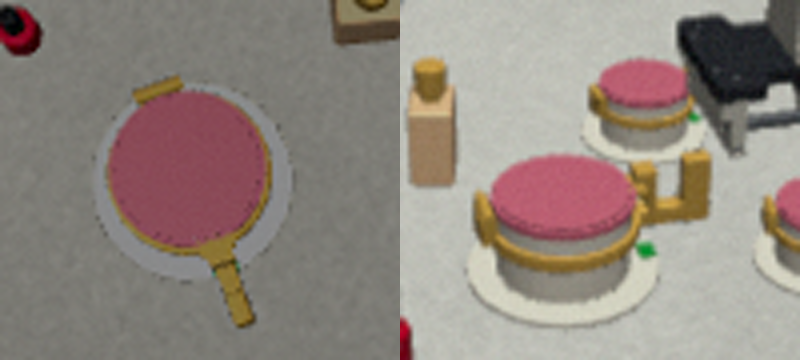

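The picture shows the lid level, the tab over the green mark, and the neighbouring bottles and the small canisters in view standing where they were. The arm is clear, so I'll hand in.

```bash
python3 -c "
from plant import *
print(close_job())"
```

```text
the job is handed in; nothing more can be done
None
```

I shut the canister's lid past its catch, then turned the gold collar by its tab to the stop, and handed the job in at about 20 s of the 48 s.

- **Lid:** it met the catch at about 6 N and snapped through. I then pressed once more at about 14 N to seat it. After release both cameras show it level, at 71–73 mm against 72 mm expected.
- **Collar:** the tab ended at azimuth 200.5°, against about 199.5–201.6° for the green mark. The stop was solid: pushing 1.5 mm further raised the force to about 14 N with no movement.
- **Other things:** the perfume, polish and small canisters look unmoved in the last pictures. I did not measure the hairbrush, curler, dish or lipstick again, but the arm stayed well away from them.

One reading disagreed. The real fingertips sat about 35–39 mm above the reported tool position, in both the camera view and the lid contact. The first press therefore stopped short of the catch and only tipped the lid to about 28°. I corrected for the offset in every move after that.

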